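Pin a belt idler pulley into its frame

TASK

Fit the axle of the belt idler: take the axle pin out of the wooden block, feel its tapered nose through the top plate into the bore of the pulley that has slipped out of line between the plates, and work it down, drawing the pulley into line, until its collar sits on the top plate. Then swing the keeper in over the collar as far as it goes and let go. Be gentle with the bearing: creep, feel for the bore and never force the pin or the frame; and leave the boxed unit, the tally counter and the hex key beside it alone.

Things in the scene. Friction and masses are not known exactly. Their poses are not given: they have to be found in the camera images.
- idler_frame: Idler frame screwed to the bench: dark foot plate 128 x 110 x 8 mm, four 9 mm standoffs at (+-32.5, +-32.5) mm, two level plates 80 x 80 mm, 6 and 4 mm thick (faces 46 and 52, 71.5 and 75.5 mm above the bench), each with a 22 mm hole on one vertical axis. Origin on that axis at bench height, z up, +x away from the robot at yaw 0. 5 mm screw heads stand on the upper plate over three standoffs.
- top_hole (a point): Centre of the 22 mm hole in the upper plate, at that plate's upper face, 75.5 mm above the bench. The bearing stands some 50 N, no more: creep at about 10 mm/s or less where the pin can meet the pulley, the plates or land on its collar, and stop at the first touch; steel meeting steel at 20 mm/s already jolts with 50 N.
- pulley_bay (a point): Point on the holes' axis, 70 mm above the bench, level with the upper face of the idler pulley lying loose between the plates: 58 mm across, 18 mm thick, 0.4 kg, bore 22 mm right through, no chamfer. The bore has slipped 10 to 12 mm off this axis, direction not told: feel for it with the pin's tip, or glimpse it through the top hole. Oiled, it slides under a few newtons; the standoffs keep it in.
- pin_handle (a point): Centre of the axle pin's round dark steel handle (21 mm across, 44 mm tall), grasped from above; z points up the pin. Below the handle: collar 38 mm across, 6 mm thick, its underside 28 mm below this point; then 30 mm of 21 mm shank; a nose tapering over 26 mm to 7 mm; a straight 9 mm pilot, 7 mm across, its flat tip 93 mm below this point. 0.2 kg. It starts upright in the block, hanging on its collar.
- pin_collar (a point): Centre of the underside of the pin's collar, on the pin's axis; z points up along the pin.
- pin_block: Wooden block 56 x 84 x 70 mm, fixed to the bench; a 23 mm hole right through, 16 mm along +y from the origin, holds the pin; a smaller hole is empty. Origin at the centre of its underside.
- keeper (a joint): Keeper angle, rad. A flat steel arm 12 mm wide swings level, 8 to 13 mm above the upper plate, about a pivot at (+32.5, +32.5) mm of the frame. 0 = shut at its stop, the arm 2 mm above the edge of the seated pin's collar, beside the handle; it cannot pass while the collar stands up. Grows to 1.5 as it opens, clockwise from above. Stays where left; about 1 N at the stud moves it.
- keeper_stud (a point): Middle of the upright black stud by which the keeper is pushed: 10 mm across, 22 mm tall, on the arm's free end 74 mm from the pivot; this point is 24 mm above the upper plate.
- keeper_pivot (a point): The keeper's vertical pivot axis, at the arm's mid-thickness.
- unit_box: Boxed unit in grey shrink film, 108 x 136 x 48 mm, on the bench to the right of the frame; a bystander.
- tally: Small white hand tally counter, 44 x 50 x 27 mm, lying beyond the frame; a bystander.
- hex_key_tool: Hex key with a moulded grip, about 94 mm long, 12 mm high, lying at the front right; a bystander.
Mind the look-alikes: they are no part of the job. What is shaped like the part that bears pin_handle but blue is not meant.

How it is judged (in metres and radians):
On the way, in this order (a step that is already met when the one before it is completed fails the run):
1. the pin is home through both plates and the pulley, collar on the top plate, keeper still open (z of pin_collar in the frame of top_hole between -0.002 and 0.002 m and horizontal distance between pin_collar and top_hole below 0.003 m and angle between pin_collar's own z axis and vertical below 0.06 rad and value of joint keeper above 0.3 rad), for 0.2 s.
2. the keeper is swung in over the collar (value of joint keeper below 0.12 rad), for 0.2 s.
At the end, for the whole second after the job is handed in: The pin stands upright (within 0.06 rad) through both plates and the pulley, its collar down on the top plate within 2 mm and on the hole's axis within 3 mm, and the keeper is shut over the collar (joint below 0.12 rad) (z of pin_collar in the frame of top_hole between -0.002 and 0.002 m and horizontal distance between pin_collar and top_hole below 0.003 m and angle between pin_collar's own z axis and vertical below 0.06 rad and value of joint keeper below 0.12 rad); the robot touches nothing.
It fails at once if the frame, with the pulley in it and the keeper on it, is forced: pressed with more than 60 N (contact force between idler_frame and anything else above 60 N).
It fails at once if the boxed unit, the tally counter or the hex key is shifted by more than 20 mm (distance of any of unit_box, tally, hex_key_tool from where it was at the start of the episode above 0.02 m).
It also fails if it takes over 64 s, if anything falls off the work surface, if the arm or the gripper's body presses on something with over 40 N, if the wrist force passes 120 N, or if a joint passes its speed limit or range.

ROBOT

A 6-joint arm with a two-finger parallel gripper is mounted at the origin on a cart in front of the work surface, level with it; the furniture and walls round the work are solid. World frame = base frame: x ahead of the robot, y to its left, z up, the work surface at z = 0. Lengths are in mm, angles in rad, forces in N, time in s.
With the tool pointing down it reaches from about 350 to 875 mm from the base axis. Payload 15.5 kg.
Tool frame: the origin (TCP) lies midway between the tips of the shut fingers; the grasp point (between the pads) lies 19 mm behind it; z points along the fingers, y is the line along which they close (so a half turn about z gives the same grasp; the last joint's range is limited). The gripper opens to 85 mm and grips with 20 to 120 N. Pads are 22 mm wide; open, the fingers measure 114 mm over their backs; the gripper's body (76 mm by 85 mm) begins 54 mm behind the grasp point. The pads swing forward as they close: fully open they stand 13 mm farther back than shut.
Start: joints at [-1.365, 0.494, 1.345, -0, 1.302, -0.096], TCP at [185.776, -596.753, 231.277] pointing down, gripper open.
Joint ranges: [-2.91, 2.91], [-0.82, 2.16], [0.22, 2.67], [-1.22, 4.37], [0.12, 2.79], [-3.08, 3.08]. Speed limits (rad/s): [1.89, 1.89, 2.57, 3.01, 3.01, 3.01].

INTERFACE

Orientations are given as a unit quaternion [x, y, z, w].
In Python, from station import env gives the robot as it stands.
- The arm moves only by the tool play_rows, never from a script. Its argument "series" is a list of rows, each a list of 3 entries, a list of its own where there are three numbers: the opening, from 0 (shut) to 1 (fully open), then the shift along the world's x, y, z in mm, then the turn about the world's z in rad. A call has exactly 10 rows; each row shifts and turns the commanded pose from where the row before left it; what a row does not reach is not made up. A row lasts 1/12 s, in which the tool goes at most 41.7 mm and 7.16 degrees, less where a joint would pass 70% of its speed; a pose out of reach is approached as far as the arm can. A call is refused whole if a number of a shift passes 41.7 or a number of a turn 0.125, either way. A call with a gripper value outside its range is refused whole. The fingers move at their own pace and stop on an object; "force" is the grip in N (left out, the last holds). Time passes only in rows, so rows that do not move let the fingers close, or fill a call up. It gives the time, the measured TCP pose, the force, the opening and the grip force at its end, in the units of the state.
- env.get_obs(): the state, without advancing time (a new reading comes with each control period).
- env.grab_frame(name): name is "scene" or "top" or "wrist"; returns (picture, depth): 480x640x3 uint8, red, green, blue; 480x640 float32, mm along the optical axis (not along the pixel's ray), 0 where there is no reading.
- env.calibration(name): a dict with "vertical_fov" (degrees; the focal length in pixels is half the picture's height over the tangent of half this angle, whatever the lens; pixels are square), "cx", "cy" (the principal point, pixels), "position" and "rotation" of the camera in the world; the wrist camera has in their place "hand_eye" (4x4, takes a point from camera to tool coordinates, whose origin is the TCP and whose axes are the flange's). Camera axes: x right, y down, z forward; pixel columns grow to the right and rows downward; lengths in mm; the calibration is good to about 2 mm. A picture is of the moment at which its call begins: read the wrist's pose just before it. calibration takes no time and is no camera call.
- env.sign_off(): hands the job in; it is judged then, once.
The state is a dict: "t": time; "q": joint angles; "dq": joint speeds; "joint_torque": joint torques, N m; "ee_pos": TCP position; "ee_rot": TCP orientation; "ft_force": force on the tool from outside, world axes, zero at the start; "moment": the same for the moment, N m; "grip_width": finger opening in mm; "gripper_force": force on a finger pad.
Only numpy, scipy, OpenCV 4.12 (cv2) and the standard library are available. Lean on these libraries where they do the work, as an engineer would, in place of code of your own. Each camera call takes 0.05 s, during which the arm holds its last target. There are 200 camera calls.

## Working session

There is one attempt and no reset: what is moved stays moved. The work goes in short steps, Python scripts to look and compute and a tool call to move; the robot and the scene stay as the last step left them, time stands still between calls to the robot, and variables do not carry over. Pictures are saved under pics/ and viewed, at most 10 in all, crops included, and the job is handed in when it is done.

Besides the shell and the picture viewer there is one more tool, called after ">>>" as name(argument=value, ...), one argument or row to a line, values as JSON. play_rows: Moves the arm, as the interface text tells. Its arguments: {"type":"object","properties":{"series":{"type":"array","items":{"type":"array"}},"force":{"type":"number"}},"required":["series"]}

```bash
ls; mkdir -p pics; python3 - <<'E'
from station import env
import cv2,numpy as np
for n in("scene","top"):
    im,d=env.grab_frame(n);cv2.imwrite(f"pics/{n}0.png",im[:,:,::-1]);np.save(f"pics/{n}0.npy",d);np.save(f"pics/{n}0i.npy",im)
    print(n,env.calibration(n))
print(env.calibration("wrist"));print(env.get_obs())
E
```

```text
pics
scene {'vertical_fov': 54.49518132250918, 'cx': 318.6509257224923, 'cy': 239.46069822624528, 'position': array([ 39.05922926, 412.2890508 , 849.13896223]), 'rotation': array([-0.36200541,  0.85296051, -0.34707395,  0.14474158])}
top {'vertical_fov': 48.63900546780689, 'cx': 322.29222774347835, 'cy': 233.6147455968116, 'position': array([ 429.94609614,  -94.56933774, 1016.7170916 ]), 'rotation': array([-0.70148121,  0.70832811, -0.05723677,  0.05403111])}
{'vertical_fov': 61.69755925815479, 'cx': 322.53477257866183, 'cy': 247.96602512721873, 'hand_eye': array([[-4.77991587e-04, -9.59986647e-01, -2.80045370e-01,
         7.14817503e+01],
       [ 9.99999868e-01, -5.11121047e-04,  4.52707190e-05,
        -5.10912746e-01],
       [-1.86596368e-04, -2.80045311e-01,  9.59986765e-01,
        -1.41632583e+02],
       [ 0.00000000e+00,  0.00000000e+00,  0.00000000e+00,
         1.00000000e+00]])}
{'t': 0.1, 'q': array([-1.36447958e+00,  4.94126379e-01,  1.34603091e+00,  4.15069968e-07,
        1.30250853e+00, -9.54999356e-02]), 'dq': array([-0.00061967, -0.00097969, -0.00223968,  0.00057496, -0.00022478,
        0.00102038]), 'joint_torque': array([ 2.40181689e-03, -8.83585525e+01, -3.84563112e+01, -9.56541385e-05,
        5.08317506e-03,  2.05333470e-05]), 'ee_pos': array([ 185.72473478, -596.44664463,  230.76953063]), 'ee_rot': array([ 9.88634795e-01,  1.50336135e-01, -2.95163477e-05, -5.35772855e-04]), 'ft_force': array([-0.16945714, -0.08696309,  0.13458164]), 'moment': array([0.05311813, 0.02820605, 0.0295095 ]), 'gripper_force': 0.0, 'grip_width': 85.15460748613474}
```

View pics/top0.png

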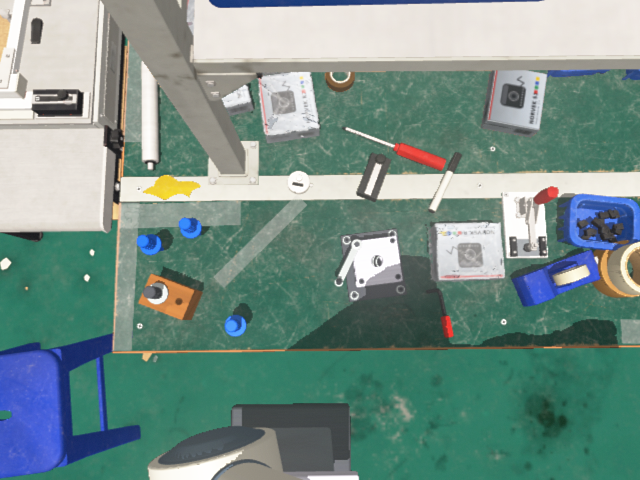

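View pics/scene0.png

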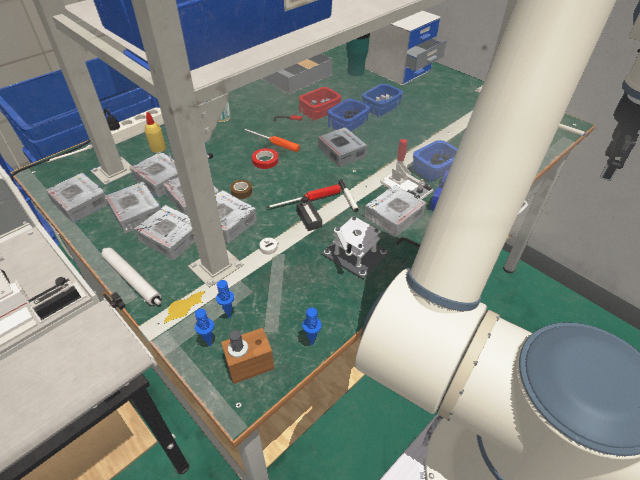

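The top view shows the frame at about (375,262), with the keeper arm on its left at (345,262). The pin is in the block at (152,292), the boxed unit is at (468,250), the hex key at (442,315) and the tally at (373,176). Blue decoy pins are at (150,243), (190,226) and (235,325).

```bash
cat > h.py <<'E'
from station import env
import numpy as np,cv2
from scipy.spatial.transform import Rotation as R
def cam(n,obs=None):
    c=env.calibration(n);f=240/np.tan(np.radians(c['vertical_fov']/2))
    if n=="wrist":
        T=np.eye(4);T[:3,:3]=R.from_quat(obs['ee_rot']).as_matrix();T[:3,3]=obs['ee_pos'];T=T@c['hand_eye'];return f,c['cx'],c['cy'],T[:3,:3],T[:3,3]
    return f,c['cx'],c['cy'],R.from_quat(c['rotation']).as_matrix(),np.array(c['position'])
def onz(C,u,v,z):
    f,cx,cy,M,p=C;d=M@np.array([(u-cx)/f,(v-cy)/f,1]);return p+d*(z-p[2])/d[2]
def pix(C,P):
    f,cx,cy,M,p=C;q=M.T@(np.array(P)-p);return q[:2]/q[2]*f+[cx,cy]
def cloud(C,d):
    f,cx,cy,M,p=C;v,u=np.mgrid[:480,:640];return np.stack([(u-cx)/f*d,(v-cy)/f*d,d],-1)@M.T+p
E
python3 - <<'E'
from h import *
im=np.load("pics/top0i.npy");d=np.load("pics/top0.npy");C=cam("top")
P=cloud(C,d)
print("bench z",np.median(P[200:230,310:330,2]))
def fit(m,z,name):
    m=m.astype(np.uint8);n,l,s,c=cv2.connectedComponentsWithStats(m)
    i=1+np.argmax(s[1:,4]);r=cv2.minAreaRect(np.argwhere(l==i)[:,::-1].astype(np.float32))
    print(name,s[i],c[i],r,"world",onz(C,*r[0],z).round(1),[onz(C,*q,z)[:2].round(1) for q in cv2.boxPoints(r)])
hsv=cv2.cvtColor(im,cv2.COLOR_RGB2HSV)
roi=np.zeros((480,640),bool);roi[225:305,330:415]=1
fit(roi&(hsv[...,1]<60)&(hsv[...,2]>140),75.5,"plate")
roi=np.zeros((480,640),bool);roi[260:335,125:215]=1
fit(roi&(hsv[...,1]>110)&(hsv[...,0]<25)&(hsv[...,2]>60),70,"block")
fit(roi&(hsv[...,1]<70)&(hsv[...,2]<110),120,"handle")
a=cv2.resize(im[220:310,325:425],(600,540),interpolation=2)
cv2.imwrite("pics/z1.png",a[:,:,::-1])
E
```

```text
bench z 0.16104890541657824
plate [ 338  230   64   58 2367] [372.60752007 260.4000845 ] ((367.7795104980469, 259.5960693359375), (53.0637321472168, 63.63682556152344), 82.40535736083984) world [ 531.8 -180.2   75.5] [array([ 572.2, -118.2]), array([ 586.4, -231.9]), array([ 491.9, -241.3]), array([ 478.2, -129.4])]
block [ 139  274   63   46 1365] [174.18827839 298.49304029] ((169.76541137695312, 297.10321044921875), (55.24716567993164, 33.293277740478516), 21.250505447387695) world [469.1 171.4  70. ] [array([460. , 227.1]), array([514.7, 208.1]), array([478.2, 115.5]), array([424.2, 135.2])]
handle [189 278  15  19 103] [196.7961165  285.29126214] ((196.7000274658203, 286.60003662109375), (16.099689483642578, 12.969193458557129), 26.56505012512207) world [484.1 112.7 120. ] [array([480.6, 129.6]), array([500. , 120.4]), array([487.7,  95.8]), array([468.3, 105.1])]
```

View pics/z1.png

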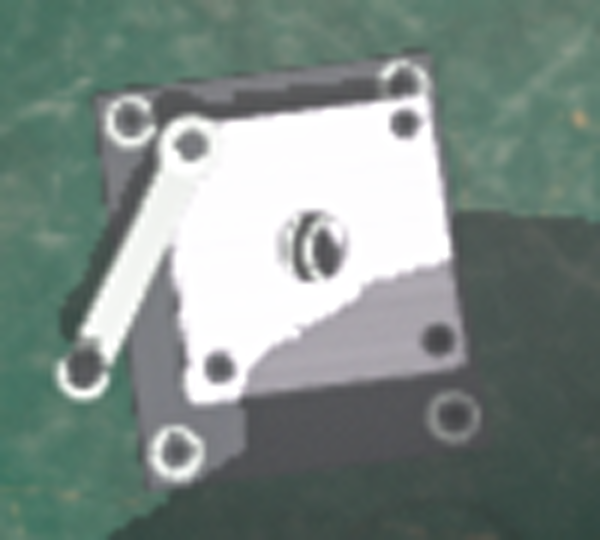

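The zoom shows the hole at crop (315,247), the pivot at (190,143), the stud at (83,365) and screw heads at (403,122), (440,338) and (218,365). A dark crescent at the right of the hole suggests the bore has slipped towards image right.

```bash
python3 - <<'E'
from h import *
im=np.load("pics/top0i.npy");d=np.load("pics/top0.npy");C=cam("top");P=cloud(C,d)
q=lambda u,v,z:onz(C,325+(u+.5)/6-.5,220+(v+.5)/6-.5,z)[:2].round(1)
print("hole",q(315,247,75.5));s=[q(403,122,80),q(440,338,80),q(218,365,80)];print("screws",s,"mid",(s[0]+s[2])/2)
pv=q(190,143,90);print("pivot",pv,"stud",q(83,365,110))
for a,b in((s[0],s[1]),):
    w=a-b;print("yaw x",np.arctan2(w[1],w[0]))
w=s[2]-s[1];print("yaw y",np.arctan2(w[1],w[0])-np.pi/2)
g=im.max(2)
m=np.zeros(g.shape,bool);m[270:315,135:180]=1
k=m&(g<95)&(P[...,2]>95);print("handle px",k.sum(),P[k].mean(0),[np.percentile(P[k],p,axis=0).round(1) for p in(5,95)])
k2=m&(P[...,2]>116);print(k2.sum(),np.median(P[k2],0))
print("shelf z",[P[v,400].round() for v in(20,40,55)],"post",P[100,190].round(),P[150,225].round())
E
```

```text
hole [ 529.6 -196.7]
screws [array([ 566.2, -223.3]), array([ 501.9, -232.3]), array([ 494.6, -166.8])] mid [ 530.4  -195.05]
pivot [ 559.1 -159.2] stud [ 492.9 -126.1]
yaw x 0.13906543507573532
yaw y 0.11099234180478135
handle px 52 [475.95479727 184.02004984 109.26926372] [array([468. , 182.2,  97.6]), array([484.4, 187.3, 119.6])]
135 [475.87806404 192.0717736  119.77045006]
shelf z [array([ 768., -190.,  451.]), array([ 744., -189.,  451.]), array([ 724., -188.,  453.])] post [710.  71. 365.] [710.  63. 159.]
```

>>> play_rows(
  series=[
    [1,[24,28,-2],0],
    [1,[24,28,-2],0],
    [1,[24,28,-2],0],
    [1,[24,28,-2],0],
    [1,[24,28,-2],0],
    [1,[24,28,-2],0],
    [1,[24,28,-2],0],
    [1,[24,28,-2],0],
    [1,[24,28,-2],0],
    [1,[24,28,-2],0],
  ],
)

```text
t: 0.93
ee_pos: [426.5, -315.1, 211.1]
ee_rot: [0.989, 0.15, -0.0, -0.0]
ft_force: [0.0, -1.0, 0.1]
grip_width: 85.4
gripper_force: 0.0
```

>>> play_rows(
  series=[
    [1,[26,30,0],0],
    [1,[26,30,0],0],
    [1,[26,30,0],0],
    [1,[20,20,0],0],
    [1,[6,10,0],0],
    [1,[0,0,0],0],
    [1,[0,0,0],0],
    [1,[0,0,0],0],
    [1,[0,0,0],0],
    [1,[0,0,0],0],
  ],
)

```text
t: 1.77
ee_pos: [529.1, -197.7, 211.3]
ee_rot: [0.989, 0.15, -0.0, 0.0]
ft_force: [-0.3, 0.9, -0.1]
grip_width: 85.6
gripper_force: 0.0
```

```bash
python3 - <<'E'
from h import *
o=env.get_obs();im,d=env.grab_frame("wrist");C=cam("wrist",o)
print(o['ee_pos'],o['t'],o['ft_force']);np.save("pics/w1i.npy",im);np.save("pics/w1d.npy",d);np.save("pics/w1C.npy",np.array([*C[:3],*C[3].ravel(),*C[4]]))
u,v=pix(C,[530,-196,75.5]);print(u,v)
u,v=int(u),int(v);c=im[max(0,v-110):v+110,max(0,u-140):u+140];print(max(0,u-140),max(0,v-110))
cv2.imwrite("pics/z2.png",cv2.resize(c,None,fx=2.7,fy=2.7,interpolation=2)[:,:,::-1])
E
```

```text
[ 529.12850145 -197.72594039  211.31966989] 1.7667 [-0.2919201   0.87533134 -0.09948407]
321.275037726247 233.37097406897712
181 123
```

View pics/z2.png

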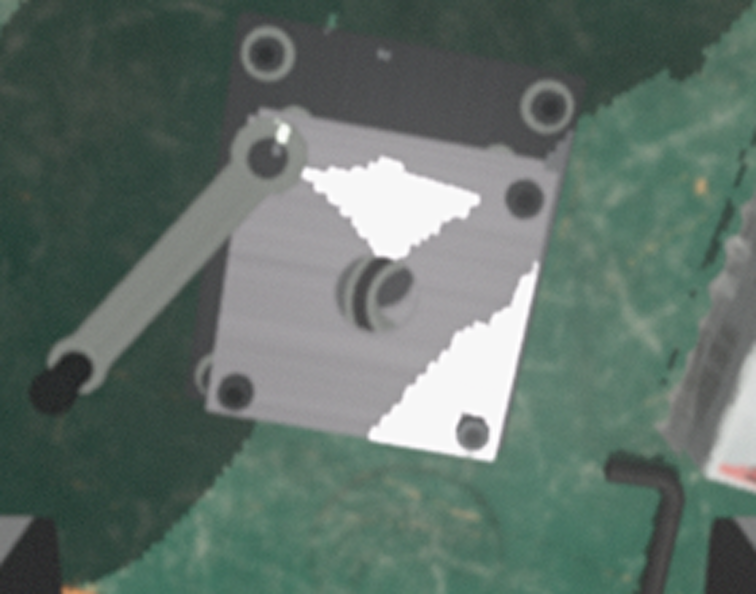

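The wrist view shows the hole at crop (378,293), pivot (268,155), stud (62,382) and screws (524,198), (473,433) and (235,391). Next I zoom in on the hole.

```bash
python3 - <<'E'
from h import *
im=np.load("pics/w1i.npy");a=np.load("pics/w1C.npy");C=(a[0],a[1],a[2],a[3:12].reshape(3,3),a[12:])
d=np.load("pics/w1d.npy");P=cloud(C,d)
print("cam",C[4])
q=lambda u,v,z:onz(C,181+(u+.5)/2.7-.5,123+(v+.5)/2.7-.5,z)[:2].round(1)
print("hole",q(378,293,75.5));s=[q(524,198,80),q(473,433,80),q(235,391,80)];print(s,"mid",(s[0]+s[2])/2,"pivot",q(268,155,90),"studtop",q(55,392,110.5))
w=s[0]-s[1];print(np.arctan2(w[1],w[0]));w=s[2]-s[1];print(np.arctan2(w[1],w[0])-np.pi/2)
u0,v0=300,212
c=np.clip((im[v0:v0+40,u0:u0+44].astype(float))*1.0,0,255).astype(np.uint8)
cv2.imwrite("pics/z3.png",cv2.resize(c,None,fx=14,fy=14,interpolation=2)[:,:,::-1])
print(P[v0+4:v0+36:2,u0+4:u0+42:2,2].round().astype(int))
E
```

```text
cam [ 597.28134427 -176.0883735   352.94173001]
hole [ 531.4 -195.1]
[array([ 566.9, -222.8]), array([ 503. , -230.6]), array([ 495.6, -166.4])] mid [ 531.25 -194.6 ] pivot [ 559.7 -158.8] studtop [ 494.2 -126.9]
0.12146482918362102
0.11475836017682095
[[ 74  73  75  73  73  74  76  75  75  76  74  73  74  73  74  75  73  75
   75]
 [ 74  74  74  74  74  69  68  67  66  67  68  67  75  75  75  74  74  75
   75]
 [ 74  74  74  69  68  67  68  67  68  68  67  70  70  74  75  75  74  75
   75]
 [ 75  75  68  70  68  68  66  67  66  67  69  68   7   7  74  75  75  74
   75]
 [ 74  74  69  69  67  67  66  68  67  69  70   8   7   8   7  73  73  75
   75]
 [ 74  70  69  69  68  67  67  67  68  68   7   6   8   7   7  48  76  75
   74]
 [ 75  69  69  69  67  67  66  70  69   6   7   9   7   6   6  51  74  74
   73]
 [ 74  70  70  68  67  67  67  69  69   6   8   7   6   8  48  52 353  73
   74]
 [ 74  68  69  69  68  68  66  68   8   6   6   6   7   6  51  52  74  74
   75]
 [ 74  70  70  68  68  67  66  68  51   6   7   8  45  51  51  50  75  75
   74]
 [ 74  70  69  70  68  67  67  68  57  44  46  49  51  50  52  72  75  73
   74]
 [ 74  74  69  68  67  67  68  71  63  52  50  51  51  50  52  74  74  76
   76]
 [ 74  74  73  68  67  67  67  69  69  58  52  50  51  51  73  75  74  74
   74]
 [ 74  75  75  72  67  67  67  68  68  63  57  53  51  73  75  74  76  75
   75]
 [ 74  74  74  75  73  71  67  68  69  69  64  74  74  74  74  75  75  75
   75]
 [ 74  75  75  74  75  75  73  74  74  74  74  73  74  74  75  75  75  75
   74]]
```

View pics/z3.png

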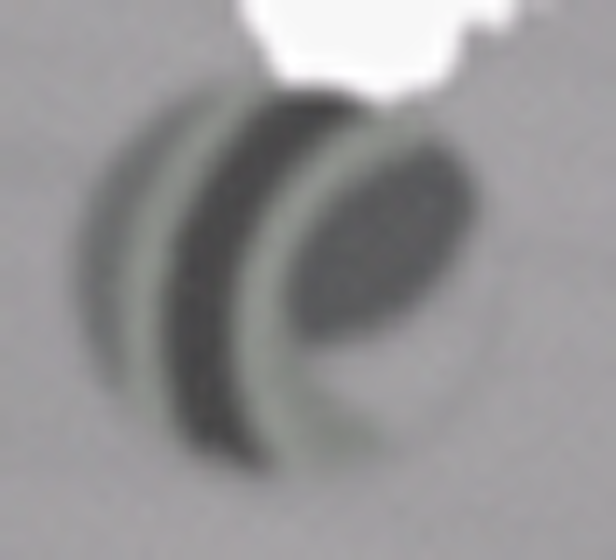

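```bash
python3 - <<'E'
from h import *
from scipy.optimize import least_squares
a=np.load("pics/w1C.npy");C=(a[0],a[1],a[2],a[3:12].reshape(3,3),a[12:])
q=lambda u,v,z:onz(C,300+(u+.5)/14-.5,212+(v+.5)/14-.5,z)[:2]
def fit(pts,z,r=11):
    W=np.array([q(u,v,z) for u,v in pts]);s=least_squares(lambda c:np.hypot(*(W-c[:2]).T)-r,W.mean(0));return s.x.round(2),s.fun.round(1)
print("hole",fit([(75,250),(100,165),(180,95),(125,395),(200,455),(270,475),(490,270),(470,190)],75.5))
print("bore",fit([(385,150),(320,215),(290,280),(283,330),(310,400),(340,430)],70))
E
```

```text
hole (array([ 531.45, -194.52]), array([-0.3, -0.2, -0.5, -0.5, -0.4, -0.2, -0.6, -0.7]))
bore (array([ 531.24, -206.4 ]), array([-0.3, -0.1,  0.2,  0.5,  0. , -0.5]))
```

The bore has slipped about 12 mm along −y: the hole is at (531.4, −194.6) and the bore at (531.2, −206.4). I move over the pin next.

>>> play_rows(
  series=[
    [1,[-5,35,0],0],
    [1,[-5,35,0],0],
    [1,[-5,35,0],0],
    [1,[-5,35,0],0],
    [1,[-5,35,0],0],
    [1,[-5,35,0],0],
    [1,[-5,35,0],0],
    [1,[-5,35,0],0],
    [1,[-5,35,0],0],
    [1,[-5,35,0],0],
  ],
)

```text
t: 2.65
ee_pos: [479.4, 154.4, 211.5]
ee_rot: [0.989, 0.15, 0.0, 0.0]
ft_force: [1.6, 0.6, 0.2]
grip_width: 85.4
gripper_force: 0.0
```

>>> play_rows(
  series=[
    [0.7,[-5,30,0],0],
    [0.7,[0,10,0],0],
    [0.7,[0,0,0],0],
    [0.7,[0,0,0],0],
    [0.7,[0,0,0],0],
    [0.7,[0,0,0],0],
    [0.7,[0,0,0],0],
    [0.7,[0,0,0],0],
    [0.7,[0,0,0],0],
    [0.7,[0,0,0],0],
  ],
)

```text
t: 3.48
ee_pos: [474.9, 193.0, 211.3]
ee_rot: [0.989, 0.15, 0.0, -0.0]
ft_force: [-0.3, -0.5, -0.2]
grip_width: 59.9
gripper_force: 0.0
```

```bash
python3 - <<'E'
from h import *
from scipy.optimize import least_squares
o=env.get_obs();im,d=env.grab_frame("wrist");C=cam("wrist",o);P=cloud(C,d)
print(o['ee_pos'],o['t'])
near=np.hypot(P[...,0]-474,P[...,1]-192)<45
t=near&(P[...,2]>113)&(P[...,2]<128)&(d>0);print("handle top",t.sum(),np.median(P[t],0),(P[t].max(0)+P[t].min(0))/2)
m,=[t.astype(np.uint8)];n,l,s,c=cv2.connectedComponentsWithStats(m);i=1+np.argmax(s[1:,4])
cs,_=cv2.findContours((l==i).astype(np.uint8),0,1);(e,ax,an)=cv2.fitEllipse(cs[0]);print(e,ax,onz(C,*e,120))
k=near&(P[...,2]>73)&(P[...,2]<81);W=P[k];f=least_squares(lambda c:np.maximum(np.hypot(*(W[:,:2]-c).T)-19,0),[474,192]);print("collar",k.sum(),np.median(W[:,2]),(W.max(0)+W.min(0))/2,W.max(0)-W.min(0))
cv2.imwrite("pics/w2.png",im[:,:,::-1])
E
```

```text
[474.85660444 192.96282355 211.28374141] 3.4833
handle top 976 [478.76895633 194.88095003 118.80642969] [477.94768548 194.55997853 116.88629102]
(322.25244140625, 246.2353057861328) (34.259437561035156, 34.480308532714844) [479.07230351 194.97579819 120.        ]
collar 1057 75.01446027543079 [479.13406057 194.51518257  77.00962488] [35.16862891 37.30839282  7.88250034]
```

View pics/w2.png

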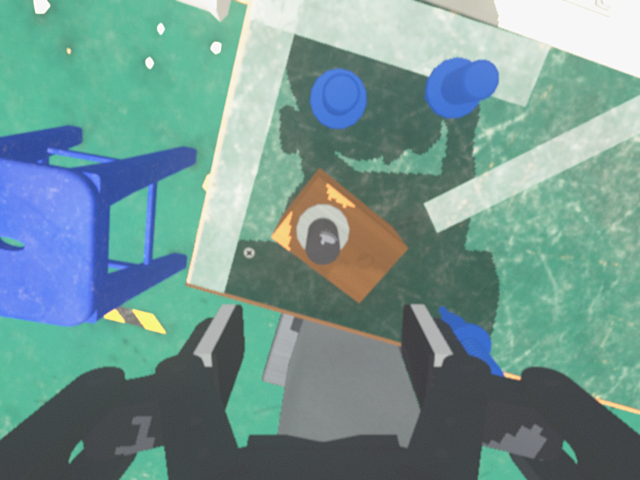

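>>> play_rows(
  series=[
    [0.7,[2,1,-10],0],
    [0.7,[2,1,-15],0],
    [0.7,[0,0,-20],0],
    [0.7,[0,0,-20],0],
    [0.7,[0,0,-20],0],
    [0.7,[0,0,-18],0],
    [0.7,[0,0,-14],0],
    [0.7,[0,0,-8],0],
    [0.7,[0,0,-4],0],
    [0.7,[0,0,0],0],
  ],
  force=80,
)

```text
t: 4.37
ee_pos: [478.5, 195.2, 81.5]
ee_rot: [0.989, 0.15, -0.001, 0.0]
ft_force: [-0.2, -0.1, 0.3]
grip_width: 59.6
gripper_force: 0.0
```

>>> play_rows(
  series=[
    [0.1,[0,0,0],0],
    [0.1,[0,0,0],0],
    [0.1,[0,0,0],0],
    [0.1,[0,0,0],0],
    [0.1,[0,0,0],0],
    [0.1,[0,0,0],0],
    [0.1,[0,0,0],0],
    [0.1,[0,0,0],0],
    [0.1,[0,0,0],0],
    [0.1,[0,0,0],0],
  ],
)

```text
t: 5.2
ee_pos: [479.2, 195.4, 83.1]
ee_rot: [0.989, 0.15, 0.001, -0.0]
ft_force: [-0.6, 0.1, 6.8]
grip_width: 19.5
gripper_force: 77.8
```

>>> play_rows(
  series=[
    [0.1,[0,0,3],0],
    [0.1,[0,0,6],0],
    [0.1,[0,0,10],0],
    [0.1,[0,0,14],0],
    [0.1,[0,0,16],0],
    [0.1,[0,0,16],0],
    [0.1,[0,0,16],0],
    [0.1,[0,0,14],0],
    [0.1,[0,0,12],0],
    [0.1,[0,0,8],0],
  ],
)

```text
t: 6.03
ee_pos: [479.0, 195.3, 199.4]
ee_rot: [0.989, 0.15, 0.001, -0.0]
ft_force: [0.1, 0.4, -2.5]
grip_width: 19.4
gripper_force: 78.2
```

```bash
python3 - <<'E'
from h import *
o=env.get_obs();print(o['ee_pos'],o['ft_force'],o['moment'],o['gripper_force'],o['grip_width'],o['ee_rot'])
C=cam("top");im,d=env.grab_frame("top");P=cloud(C,d)
u,v=pix(C,[479,195,150]).astype(int);r=im[v-45:v+45,u-50:u+50]
im2,d2=env.grab_frame("scene");u,v=pix(cam("scene"),[479,195,120]).astype(int);s=im2[v-45:v+45,u-50:u+50]
cv2.imwrite("pics/z4.png",cv2.resize(np.hstack([r,s]),None,fx=4,fy=4)[:,:,::-1])
E
```

```text
[479.04999678 195.33928137 199.4079183 ] [ 0.07301719  0.40313297 -2.47944653] [-0.03519195  0.02257574 -0.00981228] 78.16460251808167 19.443830933015242 [ 9.88637852e-01  1.50313987e-01  9.41719224e-04 -1.29020509e-04]
```

View pics/z4.png

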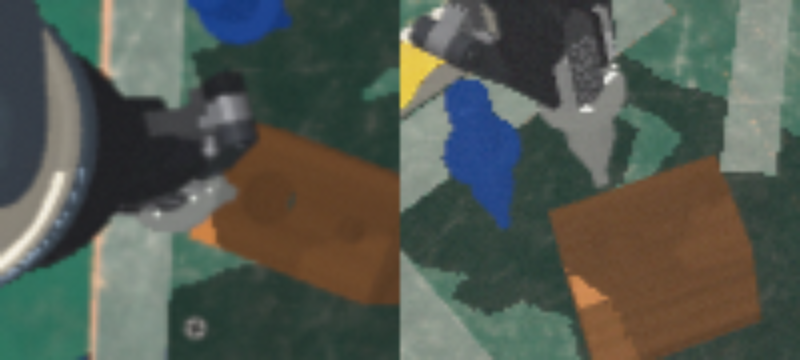

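>>> play_rows(
  series=[
    [0.1,[2.5,-20,0],0],
    [0.1,[4.5,-34,0],0],
    [0.1,[5,-38,0],0],
    [0.1,[5,-38,0],0],
    [0.1,[5,-38,0],0],
    [0.1,[5,-38,0],0],
    [0.1,[5,-38,0],0],
    [0.1,[5,-38,0],0],
    [0.1,[5,-38,0],0],
    [0.1,[4,-34,0],0],
  ],
)

```text
t: 6.97
ee_pos: [524.4, -161.0, 196.7]
ee_rot: [0.989, 0.15, -0.0, -0.0]
ft_force: [0.6, -0.3, -2.0]
grip_width: 19.3
gripper_force: 78.5
```

>>> play_rows(
  series=[
    [0.1,[4.3,-26,0],0],
    [0.1,[2,-11,0],0],
    [0.1,[0,-5,0],0],
    [0.1,[0,0,-4],0],
    [0.1,[0,0,-8],0],
    [0.1,[0,0,-10],0],
    [0.1,[0,0,-8],0],
    [0.1,[0,0,-4],0],
    [0.1,[0,0,0],0],
    [0.1,[0,0,0],0],
  ],
)

```text
t: 7.8
ee_pos: [531.0, -200.3, 163.0]
ee_rot: [0.989, 0.151, -0.0, -0.0]
ft_force: [0.8, 0.7, -1.2]
grip_width: 19.2
gripper_force: 78.5
```

```bash
python3 - <<'E'
from h import *
o=env.get_obs();print(o['t'],o['ee_pos'],o['ft_force'],o['grip_width'])
im,d=env.grab_frame("wrist");C=cam("wrist",o)
u,v=pix(C,[531,-196,80]);print(u,v);u,v=int(u),int(v)
im2,_=env.grab_frame("scene");u2,v2=pix(cam("scene"),[531,-200,80]).astype(int)
a=cv2.resize(im[v-75:v+75,u-75:u+75],(450,450),interpolation=2);b=cv2.resize(im2[v2-45:v2+45,u2-35:u2+35],(350,450),interpolation=2)
cv2.imwrite("pics/z5.png",np.hstack([a,b])[:,:,::-1])
E
```

```text
7.8 [ 530.98583244 -200.33755805  162.97322347] [ 0.82634202  0.69806047 -1.15573813] 19.1937895622602
316.3987019232953 255.53185484332803
```

View pics/z5.png

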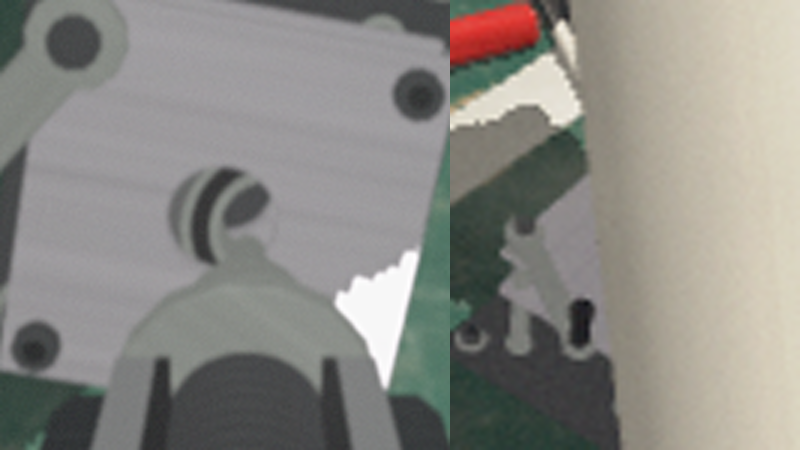

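>>> play_rows(
  series=[
    [0.1,[0,0,-0.8],0],
    [0.1,[0,0,-0.8],0],
    [0.1,[0,0,-0.8],0],
    [0.1,[0,0,-0.8],0],
    [0.1,[0,0,-0.8],0],
    [0.1,[0,0,-0.8],0],
    [0.1,[0,0,-0.8],0],
    [0.1,[0,0,-0.8],0],
    [0.1,[0,0,-0.8],0],
    [0.1,[0,0,0],0],
  ],
)

```text
t: 8.73
ee_pos: [531.0, -200.7, 155.9]
ee_rot: [0.989, 0.15, -0.0, -0.0]
ft_force: [-0.4, 1.1, -1.8]
grip_width: 19.2
gripper_force: 78.5
```

>>> play_rows(
  series=[
    [0.1,[0,0,-0.5],0],
    [0.1,[0,0,-0.5],0],
    [0.1,[0,0,-0.5],0],
    [0.1,[0,0,-0.5],0],
    [0.1,[0,0,-0.5],0],
    [0.1,[0,0,-0.5],0],
    [0.1,[0,0,-0.5],0],
    [0.1,[0,0,0],0],
    [0.1,[0,0,0],0],
    [0.1,[0,0,0],0],
  ],
)

```text
t: 9.57
ee_pos: [531.1, -200.7, 152.6]
ee_rot: [0.989, 0.15, 0.0, 0.0]
ft_force: [0.3, 0.7, -2.4]
grip_width: 19.1
gripper_force: 78.5
```

>>> play_rows(
  series=[
    [0.1,[0,0,-0.5],0],
    [0.1,[0,0,-0.5],0],
    [0.1,[0,0,-0.5],0],
    [0.1,[0,0,-0.5],0],
    [0.1,[0,0,-0.5],0],
    [0.1,[0,0,-0.5],0],
    [0.1,[0,0,-0.5],0],
    [0.1,[0,0,-0.5],0],
    [0.1,[0,0,0],0],
    [0.1,[0,0,0],0],
  ],
)

```text
t: 10.4
ee_pos: [531.1, -200.8, 148.5]
ee_rot: [0.989, 0.15, -0.0, -0.0]
ft_force: [0.1, 0.2, -1.6]
grip_width: 19.7
gripper_force: 78.5
```

>>> play_rows(
  series=[
    [0.1,[0,0,-0.5],0],
    [0.1,[0,0,-0.5],0],
    [0.1,[0,0,-0.5],0],
    [0.1,[0,0,-0.5],0],
    [0.1,[0,0,-0.5],0],
    [0.1,[0,0,0],0],
    [0.1,[0,0,0],0],
    [0.1,[0,0,0],0],
    [0.1,[0,0,0],0],
    [0.1,[0,0,0],0],
  ],
)

```text
t: 11.23
ee_pos: [531.1, -200.8, 146.1]
ee_rot: [0.989, 0.15, 0.0, 0.0]
ft_force: [-0.1, 0.3, -1.8]
grip_width: 18.8
gripper_force: 78.5
```

>>> play_rows(
  series=[
    [0.1,[0,0,-0.6],0],
    [0.1,[0,0,-0.6],0],
    [0.1,[0,0,-0.6],0],
    [0.1,[0,0,-0.6],0],
    [0.1,[0,0,-0.6],0],
    [0.1,[0,0.5,0],0],
    [0.1,[0,0.5,0],0],
    [0.1,[0,0.5,0],0],
    [0.1,[0,0.5,0],0],
    [0.1,[0,0.5,0],0],
  ],
)

```text
t: 12.07
ee_pos: [531.1, -198.2, 143.1]
ee_rot: [0.989, 0.15, 0.0, 0.0]
ft_force: [-0.1, -0.6, -2.2]
grip_width: 19.3
gripper_force: 78.5
```

>>> play_rows(
  series=[
    [0.1,[0,0.5,0],0],
    [0.1,[0,0.5,0],0],
    [0.1,[0,0.5,0],0],
    [0.1,[0,0.5,0],0],
    [0.1,[0.1,0.5,0],0],
    [0.1,[0.1,0.5,0],0],
    [0.1,[0.1,0.5,0],0],
    [0.1,[0,0.1,0],0],
    [0.1,[0,0,0],0],
    [0.1,[0,0,0],0],
  ],
)

```text
t: 12.9
ee_pos: [531.4, -194.6, 143.1]
ee_rot: [0.989, 0.15, -0.0, -0.0]
ft_force: [-0.3, -0.7, -1.0]
grip_width: 19.3
gripper_force: 78.4
```

>>> play_rows(
  series=[
    [0.1,[0,0,-0.7],0],
    [0.1,[0,0,-0.7],0],
    [0.1,[0,0,-0.7],0],
    [0.1,[0,0,-0.7],0],
    [0.1,[0,0,-0.7],0],
    [0.1,[0,0,-0.7],0],
    [0.1,[0,0,-0.7],0],
    [0.1,[0,0,-0.7],0],
    [0.1,[0,0,-0.7],0],
    [0.1,[0,0,0],0],
  ],
)

```text
t: 13.73
ee_pos: [531.4, -194.7, 136.6]
ee_rot: [0.989, 0.15, -0.0, -0.0]
ft_force: [0.4, -1.2, -0.8]
grip_width: 19.3
gripper_force: 78.5
```

>>> play_rows(
  series=[
    [0.1,[0,0,-0.7],0],
    [0.1,[0,0,-0.7],0],
    [0.1,[0,0,-0.7],0],
    [0.1,[0,0,-0.7],0],
    [0.1,[0,0,-0.7],0],
    [0.1,[0,0,-0.7],0],
    [0.1,[0,0,-0.7],0],
    [0.1,[0,0,0],0],
    [0.1,[0,0,0],0],
    [0.1,[0,0,0],0],
  ],
)

```text
t: 14.57
ee_pos: [531.3, -194.6, 131.8]
ee_rot: [0.989, 0.15, -0.0, -0.0]
ft_force: [0.3, -0.8, -2.2]
grip_width: 19.4
gripper_force: 78.5
```

>>> play_rows(
  series=[
    [0.1,[0,0,-0.6],0],
    [0.1,[0,0,-0.6],0],
    [0.1,[0,0,-0.6],0],
    [0.1,[0,0,-0.6],0],
    [0.1,[0,0,-0.6],0],
    [0.1,[0,0,-0.6],0],
    [0.1,[0,0,-0.6],0],
    [0.1,[0,0,-0.6],0],
    [0.1,[0,0,0],0],
    [0.1,[0,0,0],0],
  ],
)

```text
t: 15.4
ee_pos: [531.3, -194.6, 127.0]
ee_rot: [0.989, 0.15, -0.0, -0.0]
ft_force: [0.6, -1.4, -1.0]
grip_width: 19.5
gripper_force: 78.5
```

>>> play_rows(
  series=[
    [0.1,[0,0,-0.6],0],
    [0.1,[0,0,-0.6],0],
    [0.1,[0,0,-0.6],0],
    [0.1,[0,0,-0.6],0],
    [0.1,[0,0,-0.6],0],
    [0.1,[0,0,-0.6],0],
    [0.1,[0,0,-0.6],0],
    [0.1,[0,0,-0.6],0],
    [0.1,[0,0,0],0],
    [0.1,[0,0,0],0],
  ],
)

```text
t: 16.23
ee_pos: [531.3, -194.6, 122.2]
ee_rot: [0.989, 0.15, -0.0, -0.0]
ft_force: [0.1, -1.5, -1.6]
grip_width: 19.0
gripper_force: 78.5
```

>>> play_rows(
  series=[
    [0.1,[0,0,-0.6],0],
    [0.1,[0,0,-0.6],0],
    [0.1,[0,0,-0.6],0],
    [0.1,[0,0,-0.6],0],
    [0.1,[0,0,-0.6],0],
    [0.1,[0,0,-0.6],0],
    [0.1,[0,0,-0.6],0],
    [0.1,[0,0,-0.6],0],
    [0.1,[0,0,0],0],
    [0.1,[0,0,0],0],
  ],
)

```text
t: 17.07
ee_pos: [531.5, -194.7, 117.4]
ee_rot: [0.989, 0.15, 0.0, 0.0]
ft_force: [2.4, -1.0, -2.0]
grip_width: 19.2
gripper_force: 78.4
```

>>> play_rows(
  series=[
    [0.1,[0,0,-0.4],0],
    [0.1,[0,0,-0.4],0],
    [0.1,[0,0,-0.4],0],
    [0.1,[0,0,-0.4],0],
    [0.1,[0,0,-0.4],0],
    [0.1,[0,0,0],0],
    [0.1,[0,0,0],0],
    [0.1,[0,0,0],0],
    [0.1,[0,0,0],0],
    [0.1,[0,0,0],0],
  ],
)

```text
t: 17.9
ee_pos: [531.4, -194.7, 115.5]
ee_rot: [0.989, 0.15, 0.0, 0.0]
ft_force: [4.9, -1.5, -2.7]
grip_width: 19.2
gripper_force: 78.5
```

>>> play_rows(
  series=[
    [0.1,[0.2,0,0],0],
    [0.1,[0.2,0,0],0],
    [0.1,[0,0,0],0],
    [0.1,[0,0,-0.4],0],
    [0.1,[0,0,-0.4],0],
    [0.1,[0,0,-0.4],0],
    [0.1,[0,0,-0.4],0],
    [0.1,[0,0,-0.4],0],
    [0.1,[0,0,0],0],
    [0.1,[0,0,0],0],
  ],
)

```text
t: 18.73
ee_pos: [531.7, -194.6, 113.4]
ee_rot: [0.989, 0.15, -0.0, -0.0]
ft_force: [2.2, -1.8, -1.8]
grip_width: 19.2
gripper_force: 78.5
```

>>> play_rows(
  series=[
    [0.1,[0.2,-0.1,0],0],
    [0.1,[0.1,-0.1,-0.5],0],
    [0.1,[0,0,-0.5],0],
    [0.1,[0,0,-0.5],0],
    [0.1,[0,0,-0.5],0],
    [0.1,[0,0,-0.5],0],
    [0.1,[0,0,-0.5],0],
    [0.1,[0,0,-0.5],0],
    [0.1,[0,0,0],0],
    [0.1,[0,0,0],0],
  ],
)

```text
t: 19.57
ee_pos: [531.9, -194.8, 109.9]
ee_rot: [0.989, 0.15, -0.0, -0.0]
ft_force: [0.8, -1.2, -2.2]
grip_width: 19.6
gripper_force: 78.5
```

>>> play_rows(
  series=[
    [0.1,[0,0,0],0],
    [0.1,[0,0,-0.5],0],
    [0.1,[0,0,-0.5],0],
    [0.1,[0,0,-0.5],0],
    [0.1,[0,0,-0.5],0],
    [0.1,[0,0,-0.5],0],
    [0.1,[0,0,-0.5],0],
    [0.1,[0,0,0],0],
    [0.1,[0,0,0],0],
    [0.1,[0,0,0],0],
  ],
)

```text
t: 20.4
ee_pos: [532.1, -194.9, 107.0]
ee_rot: [0.989, 0.15, -0.0, 0.0]
ft_force: [0.3, -2.2, -1.7]
grip_width: 19.3
gripper_force: 78.5
```

>>> play_rows(
  series=[
    [0.1,[0,0,-0.5],0],
    [0.1,[0,0,-0.5],0],
    [0.1,[0,0,-0.5],0],
    [0.1,[0,0,-0.5],0],
    [0.1,[0,0,-0.5],0],
    [0.1,[0,0,-0.5],0],
    [0.1,[0,0,-0.5],0],
    [0.1,[0,0,-0.5],0],
    [0.1,[0,0,0],0],
    [0.1,[0,0,0],0],
  ],
)

```text
t: 21.23
ee_pos: [532.1, -194.8, 102.9]
ee_rot: [0.989, 0.15, -0.0, -0.0]
ft_force: [-0.1, -0.8, -2.2]
grip_width: 19.6
gripper_force: 78.5
```

>>> play_rows(
  series=[
    [0.1,[0,0,-0.5],0],
    [0.1,[0,0,-0.5],0],
    [0.1,[0,0,-0.5],0],
    [0.1,[0,0,-0.5],0],
    [0.1,[0,0,-0.5],0],
    [0.1,[0,0,-0.5],0],
    [0.1,[0,0,-0.5],0],
    [0.1,[0,0,-0.5],0],
    [0.1,[0,0,0],0],
    [0.1,[0,0,0],0],
  ],
)

```text
t: 22.07
ee_pos: [532.1, -194.9, 98.9]
ee_rot: [0.989, 0.15, -0.0, -0.0]
ft_force: [-1.1, -0.9, -2.2]
grip_width: 19.4
gripper_force: 78.5
```

>>> play_rows(
  series=[
    [0.1,[-0.1,0,-0.4],0],
    [0.1,[0,0,-0.4],0],
    [0.1,[0,0,-0.4],0],
    [0.1,[0,0,-0.4],0],
    [0.1,[0,0,-0.4],0],
    [0.1,[0,0,-0.4],0],
    [0.1,[0,0,-0.4],0],
    [0.1,[0,0,0],0],
    [0.1,[0,0,0],0],
    [0.1,[0,0,0],0],
  ],
)

```text
t: 22.9
ee_pos: [532.0, -194.8, 96.2]
ee_rot: [0.989, 0.15, -0.0, -0.0]
ft_force: [-0.3, -1.2, -3.1]
grip_width: 19.1
gripper_force: 78.5
```

>>> play_rows(
  series=[
    [0.1,[0,0,-0.4],0],
    [0.1,[0,0,-0.4],0],
    [0.1,[0,0,-0.4],0],
    [0.1,[0,0,-0.4],0],
    [0.1,[0,0,-0.4],0],
    [0.1,[0,0,-0.4],0],
    [0.1,[0,0,0],0],
    [0.1,[0,0,0],0],
    [0.1,[0,0,0],0],
    [0.1,[0,0,0],0],
  ],
)

```text
t: 23.73
ee_pos: [532.0, -194.8, 93.8]
ee_rot: [0.989, 0.15, -0.0, -0.0]
ft_force: [0.2, -1.2, -2.7]
grip_width: 19.1
gripper_force: 78.5
```

>>> play_rows(
  series=[
    [0.1,[0,0,-0.4],0],
    [0.1,[0,0,-0.4],0],
    [0.1,[0,0,-0.4],0],
    [0.1,[0,0,-0.4],0],
    [0.1,[0,0,-0.4],0],
    [0.1,[0,0,-0.4],0],
    [0.1,[0,0,-0.4],0],
    [0.1,[0,0,-0.4],0],
    [0.1,[0,0,0],0],
    [0.1,[0,0,0],0],
  ],
)

```text
t: 24.57
ee_pos: [532.0, -194.8, 90.5]
ee_rot: [0.989, 0.15, -0.0, -0.0]
ft_force: [-0.3, -0.7, -2.8]
grip_width: 19.3
gripper_force: 78.5
```

>>> play_rows(
  series=[
    [0.1,[0,0,-0.3],0],
    [0.1,[0,0,-0.3],0],
    [0.1,[0,0,-0.3],0],
    [0.1,[0,0,-0.3],0],
    [0.1,[0,0,0],0],
    [0.1,[0,0,0],0],
    [0.1,[0,0,0],0],
    [0.1,[0,0,0],0],
    [0.1,[0,0,0],0],
    [0.1,[0,0,0],0],
  ],
)

```text
t: 25.4
ee_pos: [532.0, -194.8, 89.4]
ee_rot: [0.989, 0.15, -0.0, -0.0]
ft_force: [0.1, -1.6, -1.2]
grip_width: 19.0
gripper_force: 78.5
```

>>> play_rows(
  series=[
    [0.1,[0,0,-0.3],0],
    [0.1,[0,0,-0.3],0],
    [0.1,[0,0,-0.2],0],
    [0.1,[0,0,-0.2],0],
    [0.1,[0,0,0],0],
    [0.1,[0,0,0],0],
    [0.1,[0,0,0],0],
    [0.1,[0,0,0],0],
    [0.1,[0,0,0],0],
    [0.1,[0,0,0],0],
  ],
)

```text
t: 26.23
ee_pos: [532.0, -194.9, 88.7]
ee_rot: [0.989, 0.15, 0.0, 0.0]
ft_force: [-1.1, -0.8, 5.8]
grip_width: 18.9
gripper_force: 79.5
```

Collar seated: the TCP is at the predicted height and the wrist reads about 6 N. I release and lift next.

>>> play_rows(
  series=[
    [0.36,[0,0,0],0],
    [0.36,[0,0,0],0],
    [0.36,[0,0,0],0],
    [0.36,[0,0,0],0],
    [0.36,[0,0,0],0],
    [0.36,[0,0,0],0],
    [0.36,[0,0,2],0],
    [0.36,[0,0,4],0],
    [0.36,[0,0,6],0],
    [0.36,[0,0,8],0],
  ],
)

```text
t: 27.07
ee_pos: [531.8, -194.8, 108.8]
ee_rot: [0.989, 0.15, -0.0, -0.0]
ft_force: [-0.3, 0.6, 0.2]
grip_width: 30.3
gripper_force: 0.0
```

>>> play_rows(
  series=[
    [0.36,[0,0,10],0],
    [0.36,[0,0,14],0],
    [0.36,[0,0,16],0],
    [0.36,[-5,8,14],0],
    [0.36,[-8,15,8],0],
    [0.36,[-8,15,4],0],
    [0.36,[-8,15,0],0],
    [0.36,[-5,10,0],0],
    [0.36,[-3,4,0],0],
    [0.36,[0,0,0],0],
  ],
)

```text
t: 27.9
ee_pos: [494.3, -126.9, 174.4]
ee_rot: [0.989, 0.151, -0.0, -0.0]
ft_force: [0.1, -0.1, -1.0]
grip_width: 31.1
gripper_force: 0.0
```

```bash
python3 - <<'E'
from h import *
o=env.get_obs();print(o['t'],o['ee_pos'],o['ft_force'],o['grip_width'])
im,d=env.grab_frame("wrist");C=cam("wrist",o);P=cloud(C,d)
np.save("pics/w5i.npy",im)
t=(np.hypot(P[...,0]-532,P[...,1]+195)<25)
for a,b in((115,135),(78,86)):
    k=t&(P[...,2]>a)&(P[...,2]<b);W=P[k];print(k.sum(),np.median(W,0),(W.max(0)+W.min(0))/2)
k=(np.hypot(P[...,0]-494,P[...,1]+127)<15)&(P[...,2]>103)&(P[...,2]<118);W=P[k];print("stud",k.sum(),np.median(W,0),(W.max(0)+W.min(0))/2)
cv2.imwrite("pics/w5.png",im[:,:,::-1])
E
```

```text
27.9 [ 494.3018552  -126.89881711  174.44232486] [ 0.05521173 -0.12801552 -0.97436733] 31.05980778908172
1609 [ 530.95962424 -193.06103395  124.14702702] [ 530.32291461 -194.87523837  120.84638905]
1577 [ 535.70979669 -187.3504158    80.43837099] [ 530.40330532 -194.06721588   82.00083552]
stud 339 [ 493.72702577 -125.41192789  109.29607547] [ 492.96203355 -125.66095438  107.02904504]
```

View pics/w5.png

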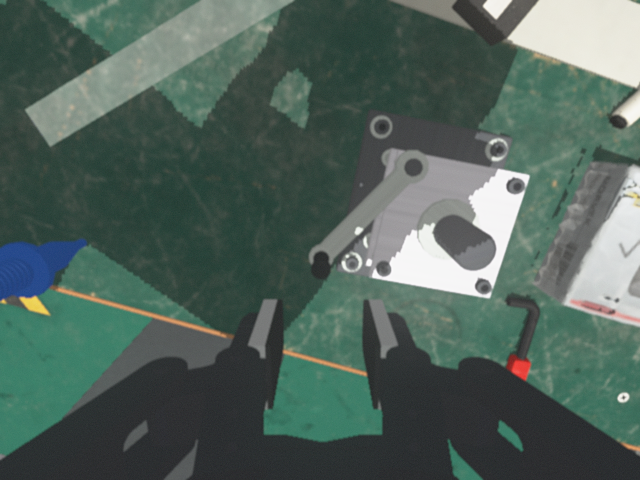

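The pin is seated upright at (460,240), with the stud at (320,265) between the fingers. I lower over the stud next.

>>> play_rows(
  series=[
    [0.36,[-0.5,1,-6],0],
    [0.36,[0,0,-12],0],
    [0.36,[0,0,-14],0],
    [0.36,[0,0,-14],0],
    [0.36,[0,0,-12],0],
    [0.36,[0,0,-9],0],
    [0.36,[0,0,-6],0],
    [0.36,[0,0,-4],0],
    [0.36,[0,0,-3],0],
    [0.36,[0,0,0],0],
  ],
)

```text
t: 28.78
ee_pos: [494.5, -126.9, 94.1]
ee_rot: [0.989, 0.15, -0.0, -0.0]
ft_force: [-0.0, 1.1, -1.2]
grip_width: 30.6
gripper_force: 0.0
```

>>> play_rows(
  series=[
    [0.36,[0.8,-3,0],0],
    [0.36,[0.7,-3,0],0],
    [0.36,[0.5,-3,0],0],
    [0.36,[-1.2,-3,0],0],
    [0.36,[-1.2,-3,0],0],
    [0.36,[-1.2,-3,0],0],
    [0.36,[-1,-3,0],0],
    [0.36,[-0.6,-3,0],0],
    [0.36,[-0.6,-3,0],0],
    [0.36,[-0.6,-3,0],0],
  ],
)

```text
t: 29.62
ee_pos: [489.8, -157.1, 94.3]
ee_rot: [0.989, 0.15, -0.0, -0.0]
ft_force: [-0.9, 2.2, -0.5]
grip_width: 30.8
gripper_force: 0.8
```

>>> play_rows(
  series=[
    [0.36,[-0.6,-3,0],0],
    [0.36,[-0.4,-3,0],0],
    [0.36,[0,-3,0],0],
    [0.36,[0,-3,0],0],
    [0.36,[0,-3,0],0],
    [0.36,[0,-3,0],0],
    [0.36,[0.4,-3,0],0],
    [0.36,[0.5,-3,0],0],
    [0.36,[0.5,-3,0],0],
    [0.36,[0,0,0],0],
  ],
)

```text
t: 30.45
ee_pos: [490.8, -184.5, 94.4]
ee_rot: [0.989, 0.15, 0.0, 0.0]
ft_force: [1.0, 0.4, 0.4]
grip_width: 30.8
gripper_force: 0.0
```

>>> play_rows(
  series=[
    [0.36,[0.3,-1,0],0],
    [0.36,[0.3,-1,0],0],
    [0.36,[0.3,-1,0],0],
    [0.36,[0.3,-1,0],0],
    [0.36,[0.3,-1,0],0],
    [0.36,[0.3,-1,0],0],
    [0.36,[0.4,-1,0],0],
    [0.36,[0.4,-1,0],0],
    [0.36,[0.4,-1,0],0],
    [0.36,[0.4,-1,0],0],
  ],
)

```text
t: 31.28
ee_pos: [493.9, -194.0, 94.4]
ee_rot: [0.989, 0.15, -0.0, 0.0]
ft_force: [-0.6, -0.2, -0.6]
grip_width: 30.4
gripper_force: 0.4
```

>>> play_rows(
  series=[
    [0.36,[0.4,-0.8,0],0],
    [0.36,[0.4,-0.8,0],0],
    [0.36,[0.4,-0.8,0],0],
    [0.36,[0.4,-0.8,0],0],
    [0.36,[0.4,-0.8,0],0],
    [0.36,[0,0,0],0],
    [0.36,[0,0,0],0],
    [0.36,[0,0,0],0],
    [0.36,[0,0,0],0],
    [0.36,[0,0,0],0],
  ],
)

```text
t: 32.12
ee_pos: [495.9, -197.8, 94.4]
ee_rot: [0.989, 0.15, 0.0, 0.0]
ft_force: [-0.8, 0.5, 0.2]
grip_width: 30.3
gripper_force: 0.0
```

>>> play_rows(
  series=[
    [0.36,[0.4,-0.8,0],0],
    [0.36,[0.4,-0.8,0],0],
    [0.36,[0.4,-0.8,0],0],
    [0.36,[0.4,-0.8,0],0],
    [0.36,[0.4,-0.8,0],0],
    [0.36,[0,0,0],0],
    [0.36,[0,0,0],0],
    [0.36,[0,0,0],0],
    [0.36,[0,0,0],0],
    [0.36,[0,0,0],0],
  ],
)

```text
t: 32.95
ee_pos: [497.9, -201.9, 94.4]
ee_rot: [0.989, 0.15, 0.0, 0.0]
ft_force: [-0.2, 0.2, -0.1]
grip_width: 31.1
gripper_force: 0.0
```

```bash
python3 - <<'E'
from h import *
o=env.get_obs();print(o['t'],o['ee_pos'],o['ft_force'])
im,d=env.grab_frame("wrist");cv2.imwrite("pics/w6.png",im[:,:,::-1])
E
```

```text
32.95 [ 497.94344298 -201.86652352   94.39575254] [-0.24472755  0.24586136 -0.14600872]
```

View pics/w6.png

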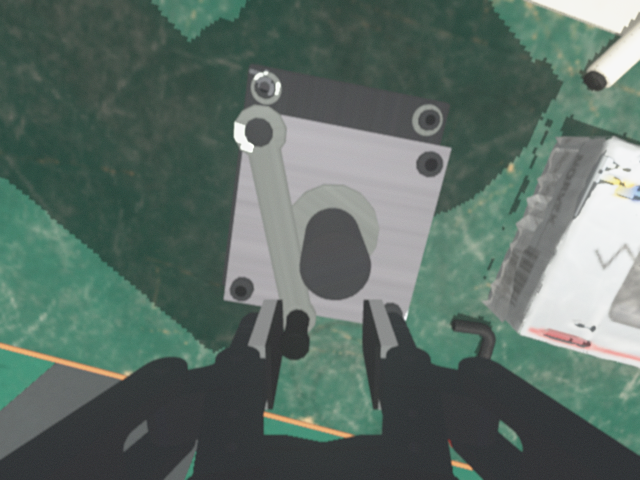

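The keeper arm lies over the collar edge but isn't at its stop yet. I keep pushing gently.

>>> play_rows(
  series=[
    [0.36,[0.3,-0.6,0],0],
    [0.36,[0.3,-0.6,0],0],
    [0.36,[0.3,-0.6,0],0],
    [0.36,[0.3,-0.6,0],0],
    [0.36,[0.3,-0.6,0],0],
    [0.36,[0,0,0],0],
    [0.36,[0,0,0],0],
    [0.36,[0,0,0],0],
    [0.36,[0,0,0],0],
    [0.36,[0,0,0],0],
  ],
)

```text
t: 33.83
ee_pos: [499.1, -204.5, 94.3]
ee_rot: [0.989, 0.15, -0.0, -0.0]
ft_force: [-2.3, 5.0, 1.0]
grip_width: 31.0
gripper_force: 2.6
```

>>> play_rows(
  series=[
    [0.36,[0.3,-0.6,0],0],
    [0.36,[0.3,-0.6,0],0],
    [0.36,[0.3,-0.6,0],0],
    [0.36,[0,0,0],0],
    [0.36,[0,0,0],0],
    [0.36,[0,0,0],0],
    [0.36,[0,0,0],0],
    [0.36,[0,0,0],0],
    [0.36,[0,0,0],0],
    [0.36,[0,0,0],0],
  ],
)

```text
t: 34.67
ee_pos: [499.2, -205.1, 94.1]
ee_rot: [0.989, 0.15, -0.001, -0.001]
ft_force: [-3.5, 14.0, 5.9]
grip_width: 30.6
gripper_force: 7.5
```

>>> play_rows(
  series=[
    [0.36,[-0.5,2,0],0],
    [0.36,[-0.6,2,0],0],
    [0.36,[-0.6,2,0],0],
    [0.36,[-0.6,3,0],0],
    [0.36,[0,0,0],0],
    [0.36,[0,0,0],0],
    [0.36,[0,0,3],0],
    [0.36,[0,0,6],0],
    [0.36,[0,0,10],0],
    [0.36,[0,0,14],0],
  ],
)

```text
t: 35.5
ee_pos: [497.7, -197.6, 127.9]
ee_rot: [0.989, 0.15, -0.0, -0.0]
ft_force: [0.8, 0.1, -0.4]
grip_width: 30.7
gripper_force: 0.0
```

>>> play_rows(
  series=[
    [0.36,[0,0,16],0],
    [0.36,[0,0,16],0],
    [0.36,[0,0,16],0],
    [0.36,[0,0,16],0],
    [0.36,[0,0,12],0],
    [0.36,[0,0,8],0],
    [0.36,[0,0,4],0],
    [0.36,[0,0,0],0],
    [0.36,[0,0,0],0],
    [0.36,[0,0,0],0],
  ],
)

```text
t: 36.33
ee_pos: [497.6, -197.5, 214.7]
ee_rot: [0.989, 0.15, -0.0, -0.0]
ft_force: [-0.2, -0.0, -0.5]
grip_width: 30.8
gripper_force: 0.0
```

```bash
python3 - <<'E'
from h import *
o=env.get_obs();print(o['t'],o['ee_pos'],o['ft_force'])
im,d=env.grab_frame("wrist");C=cam("wrist",o);P=cloud(C,d)
k=(np.hypot(P[...,0]-496,P[...,1]+196)<18)&(P[...,2]>104)&(P[...,2]<117);W=P[k];c=np.median(W,0);print("stud",k.sum(),c)
print("stud angle deg",np.degrees(np.arctan2(c[1]+158.7,c[0]-560.2))%360)
t=np.hypot(P[...,0]-532,P[...,1]+195)<25
for a,b in((115,135),(78,83)):
    k=t&(P[...,2]>a)&(P[...,2]<b);W=P[k];print(k.sum(),np.median(W,0))
E
```

```text
36.3333 [ 497.60209123 -197.47975866  214.72119159] [-0.1738814 -0.0358584 -0.5232004]
stud 241 [ 494.87861073 -194.00485662  109.31490293]
stud angle deg 208.39030248380215
1082 [ 530.90931591 -194.67643884  124.24803527]
851 [ 540.39366523 -194.84855445   80.42063928]
```

```bash
python3 -c "
from station import env
print(env.sign_off())"
```

```text
the job is handed in; nothing more can be done
None
```

The job is handed in at about 36 s: the pin is seated with its collar on the top plate, the keeper is shut against its stop and the gripper is clear; sign-off returned no verdict, and the highest wrist force read at the end of a move was about 16 N.

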